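# Clamp a turned spindle in a sloping V-fixture

## Robot

A 7-joint arm with a two-finger parallel gripper is mounted at the origin on a cart in front of the work surface, level with it; the furniture and walls round the work are solid. World frame = base frame: x ahead of the robot, y to its left, z up, the work surface at z = 0. Lengths are in m, angles in rad, forces in N, time in s.
With the tool pointing down it reaches from about 0.4 to 0.925 m from the base axis. Payload 5.6 kg.
Tool frame: the origin (TCP) lies at the very end of the fingers, on their centre line; the grasp point (between the pads) lies robot.grip_point_offset behind it (robot.grip_point_offset is the distance from the TCP to the grasp point, in m); z points along the fingers, y is the line along which they close (so a half turn about z gives the same grasp; the last joint's range is limited). The gripper opens to 85 mm and grips with 20 to 120 N. Pads are 22 mm wide; open, the fingers measure 114 mm over their backs; the gripper's body (76 mm by 85 mm) begins 54 mm behind the grasp point. The pads swing forward as they close: fully open they stand 13 mm farther back than shut.
Start: joints at [1.283, 0.468, -0.012, 1.603, 0.006, 1.071, -0.056], TCP at [0.157, -0.631, 0.231] pointing down, gripper open.
Joint ranges: [-2.53, 2.53], [-0.31, 2.02], [-1.57, 1.55], [0.28, 2.44], [-1.29, 4.43], [0.15, 1.84], [-2.92, 2.92]. Speed limits (rad/s): [2.57, 2.57, 3.14, 3.14, 3.14, 3.14, 3.14].

## Interface

Orientations are given as a unit quaternion [w, x, y, z].
In Python, from plant import robot gives the robot as it stands.
- The arm moves only by the tool apply_moves, never from a script. Its argument "commands" is a list that holds one entry, the list of rows, each a list of 7 numbers: the opening, from 0 (shut) to 1 (fully open), then the shift along the tool's x, y, z in mm, then the turn, a rotation vector about the tool's x, y, z in rad. A call has exactly 5 rows; each row is the pose to reach, as a shift and turn from the pose commanded when the call began, along the tool's axes at that moment; what a row does not reach only later rows make up. A row lasts 1/8 s, in which the tool goes at most 62.5 mm and 10.7 degrees, less where a joint would pass 70% of its speed; a pose out of reach is approached as far as the arm can. A call with a gripper value outside its range is refused whole. The fingers move at their own pace and stop on an object; the grip force is fixed at half the most. Time passes only in rows, so rows that repeat a pose let the fingers close, or fill a call up. It gives the time, the measured TCP pose, the force, the opening and the grip force at its end, in the units of the state.
- robot.sense(): the state, without advancing time (a new reading comes with each control period).
- robot.grab_frame(name): name is "scene" or "top"; returns a dict with "frame" (420x560x3 uint8, red, green, blue), "range_z" (420x560 float32, m along the optical axis (not along the pixel's ray), 0 where there is no reading), "fx", "fy", "cx", "cy" (pixels), "k1" (the pictures are not rectified: a ray, as slopes to the right and down, at radius r is drawn at 1 + k1 r^2 times it, then the intrinsics apply), "eye" and "rotation" of the camera in the world. Camera axes: x right, y down, z forward; pixel columns grow to the right and rows downward; lengths in m; the calibration is good to about 2 mm. A picture is of the moment at which its call begins.
- robot.close_job(): hands the job in; it is judged then, once.
The state is a dict: "t": time; "joint_pos": joint angles; "qvel": joint speeds; "tau": joint torques, N m; "position": TCP position; "ee_rot": TCP orientation; "contact_force": force on the tool from outside, world axes, zero at the start; "moment": the same for the moment, N m; "width": finger opening in m; "gripper_force": force on a finger pad.
Only numpy, scipy, OpenCV 4.12 (cv2) and the standard library are available. Lean on these libraries where they do the work, as an engineer would, in place of code of your own. Each camera call takes 0.05 s, during which the arm holds its last target. There are 200 camera calls.

## Task

Set up the turned spindle (the bar with a thin journal at one end, not the plain blank beside it) for angled drilling: take it from the wooden rest and lay it, without dropping it, in both V-saddles of the sloping fixture, journal downhill through the slot of the stop plate and its shoulder fully down against that plate. Let go, and only then swing the spring strap over until it snaps down on the spindle. Leave the blank in its rest and the other tools where they are.

Things in the scene. Friction and masses are not known exactly. Their poses are not given: they have to be found in the camera images.
- spindle: Turned aluminium spindle, about 0.25 kg: thick part 28 mm in diameter, 140 mm long, with a thin journal 16 mm in diameter, 25 mm long, at one end. Origin on the axis, midway along the thick part; x runs along the axis away from the journal (shoulder at x = -70 mm). May have rolled about x. Starts level in a notch of the rest, axis 40 mm above the table, journal to the left.
- journal_tip (a point): Centre of the end face of the spindle's journal, on its axis, at x = -95 mm of the spindle.
- blank: Plain aluminium bar, 28 mm in diameter, 164 mm long, no journal; lies in the other notch of the rest. Origin at its middle, x along its axis. Stays where it is.
- bar_rest: Wooden rest fixed on the table: base board 120 x 184 x 8 mm and two notched cheeks, 14 mm thick, at x = -48 and +48 mm, tops 34 mm above the table, 82 mm of open space between them. The notches lie at y = -48 and +48 mm; the bars lie along x. Origin under its centre, on the table.
- v_fixture: Steel angle fixture fixed on the table, base plate 184 x 104 x 10 mm; origin under its centre, x level toward its high end (to the robot's right), y away from the robot, z up. It carries the sloping bed.
- v_bed: Bed of the fixture, sloping up 30 degrees to the robot's right. Frame = the seated spindle's: origin 92 mm above the table; x uphill along the V's, y away from the robot, z square out of the V's. 90 degree V-saddles 24 mm long, 56 mm wide, at x = -50 and +50 mm, tops at z = -2 mm; between them 76 mm free for fingers, down to the bed plate (88 mm wide) at z = -34 mm.
- stop (a point): Centre of the stop plate's uphill face, at x = -70 mm of v_bed, where the seated spindle's axis meets it. The plate is 8 mm thick, 56 mm wide, its top at z = 0 of v_bed, with a slot for the journal: 20 mm wide, open at the top, 12 mm deep. The shoulder bears on this face. Friction keeps the spindle from sliding down by itself: it must be set or pushed there.
- strap (a joint): Swing of the steel clamp strap (rad), hinged on the far side (+y) of the uphill saddle, pin along v_bed's x. 0 = open (the start: stands up, leans away from the robot); 2.0 = down, rubber pad on the seated spindle; with an empty V it goes on to 2.25. A damped over-centre spring (0.3 Nm, up to 6 N at the tab) holds it open below 0.95 and shuts it by itself above 0.95.
- strap_tab (a point): Middle of the tab at the strap's free end, 76 mm from the hinge pin. The strap is a bar 20 mm wide (along v_bed's x), 6 mm thick; its last 22 mm are bent up by 30 degrees as the tab, which ends 88 mm from the pin.
- strap_hinge (a point): Middle of the strap's hinge pin: x = 50, y = 38, z = 19 mm of v_bed. Its lugs span x = 34 to 66 mm and reach z = 26 mm, with the spring strut beside them to x = 83 mm. With the strap down its top lies at z = 24 mm, its tab reaches z = 37 mm of v_bed.
- screwdriver: Small screwdriver, 143 mm long, 20 mm thick, lying on the table, a bystander; origin under its middle.
- tape_roll: Roll of black tape, 62 mm in diameter, 19 mm high, lying on the table, a bystander; origin under its middle.
There are look-alikes about, which are no part of the job. Leave any pink or purple look-alike of the spindle alone.

How it is judged:
On the way, in this order (a step that is already met when the one before it is completed fails the run):
1. the spindle lies seated in both V's against the stop plate, let go, the strap still open (x of spindle in the frame of v_bed between -0.004 and 0.006 m and y of spindle in the frame of v_bed between -0.003 and 0.003 m and z of spindle in the frame of v_bed between -0.004 and 0.003 m and angle between the x axis of spindle and the x axis of v_bed, either way round below 0.06 rad and x of journal_tip in the frame of v_bed below -0.08 m and contact force between the fingers and spindle below 0.2 N and value of joint strap below 0.8 rad), for 0.2 s.
2. the strap is down on the seated spindle (x of spindle in the frame of v_bed between -0.004 and 0.006 m and y of spindle in the frame of v_bed between -0.003 and 0.003 m and z of spindle in the frame of v_bed between -0.004 and 0.003 m and angle between the x axis of spindle and the x axis of v_bed, either way round below 0.06 rad and x of journal_tip in the frame of v_bed below -0.08 m and value of joint strap between 1.9 and 2.1 rad), for 0.2 s.
At the end, for the whole second after the job is handed in: The spindle rests, let go, in both V's, within 3 mm sideways, 4 mm in height and 0.06 rad of the seated pose, journal downhill, shoulder within 6 mm of the stop plate; the strap is down on it (within 0.1 rad of 2.0); the blank is within 20 mm of its start (all of step 2 and contact force between the fingers and spindle below 0.2 N and linear speed of spindle below 0.02 m/s and distance of blank from where it was at the start of the episode below 0.02 m); the robot touches nothing.
It fails at once if the spindle is dropped (falls free faster than 0.5 m/s) (linear speed of spindle above 0.5 m/s and contact force between the fingers and spindle below 0.05 N).
It fails at once if the screwdriver or the tape roll is shifted by more than 30 mm (distance of any of screwdriver, tape_roll from where it was at the start of the episode above 0.03 m).
It also fails if it takes over 53 s, if anything falls off the work surface, if the arm or the gripper's body presses on something with over 40 N, if the wrist force passes 120 N, or if a joint passes its speed limit or range.

## Working session

There is one attempt and no reset: what is moved stays moved. The work goes in short steps, Python scripts to look and compute and a tool call to move; the robot and the scene stay as the last step left them, time stands still between calls to the robot, and variables do not carry over. Pictures are saved under pics/ and viewed, at most 10 in all, crops included, and the job is handed in when it is done.

Besides the shell and the picture viewer there is one more tool, called as a command line: name --argument value ..., lists and objects as JSON in quotes. apply_moves: Moves the arm, as the interface text tells. Its arguments: {"type":"object","properties":{"commands":{"type":"array","items":{"type":"array","items":{"type":"array","items":{"type":"number"}}}}},"required":["commands"]}

```bash
mkdir -p pics; ls; cat > h.py <<'E'
import numpy as np, cv2
from plant import robot
from scipy.spatial.transform import Rotation as R
def grab(n,save=None):
    f=robot.grab_frame(n)
    if save: cv2.imwrite('pics/'+save,cv2.cvtColor(f['frame'],cv2.COLOR_RGB2BGR))
    np.savez('last_%s.npz'%n,**f)
    return f
def load(n): 
    d=np.load('last_%s.npz'%n); return {k:d[k] for k in d.files}
def rot(f):
    r=np.array(f['rotation'],float)
    return r if r.shape==(3,3) else R.from_quat(r,scalar_first=True).as_matrix()
def pts(f,uv):
    """pixels (N,2) -> world via depth"""
    uv=np.atleast_2d(np.asarray(uv,float))
    K=np.array([[f['fx'],0,f['cx']],[0,f['fy'],f['cy']],[0,0,1.]],float)
    s=cv2.undistortPoints(uv[:,None],K,np.array([float(f['k1']),0,0,0]))[:,0]
    z=f['range_z'][np.round(uv[:,1]).astype(int),np.round(uv[:,0]).astype(int)]
    return (np.c_[s,np.ones(len(s))]*z[:,None])@rot(f).T+f['eye']
def cloud(f):
    h,w=f['range_z'].shape; v,u=np.mgrid[:h,:w]
    return pts(f,np.c_[u.ravel(),v.ravel()]).reshape(h,w,3)
E
python3 - <<'E'
from h import *
for n in('scene','top'):
    f=grab(n,n+'0.png'); print(n,f['eye'],f['rotation'],f['fx'],f['k1'])
print(robot.sense(), robot.grip_point_offset)
E
```

```text
pics
scene [-0.47821884  0.70741884  0.98872516] [ 0.21308003 -0.37437273  0.78933679 -0.43748073] 387.333162624742 -0.09200369669353464
top [ 0.30951462 -0.13470884  1.44089146] [ 0.0752163  -0.70082035  0.70518094 -0.07689727] 390.77432985589525 -0.001967110712857388
{'t': 0.1, 'joint_pos': array([ 1.28301958,  0.46830383, -0.01161965,  1.60354853,  0.00600177,
        1.07138191, -0.05629623]), 'qvel': array([ 0.00121743, -0.00204642,  0.00060034, -0.00257136, -0.00063101,
       -0.00183611, -0.00015032]), 'tau': array([ 9.01499170e-04, -5.33517408e+01,  2.12145201e-02, -2.51965213e+01,
        1.14596428e-02,  4.30300410e-03,  2.98576481e-06]), 'position': array([ 0.15734362, -0.63014692,  0.230417  ]), 'ee_rot': array([-7.88932359e-04,  9.92522297e-01,  1.22060824e-01, -1.52326518e-04]), 'contact_force': array([-0.33786632,  0.11807396,  0.69369378]), 'moment': array([ 0.04655312,  0.05498349, -0.0071207 ]), 'gripper_force': 0.0, 'width': 0.0856096288754766} 0.0187
```

```bash
python3 -c "
import cv2,numpy as np
a=cv2.imread('pics/scene0.png');b=cv2.imread('pics/top0.png')
print(a.shape)"
```

```text
(420, 560, 3)
```

View pics/scene0.png

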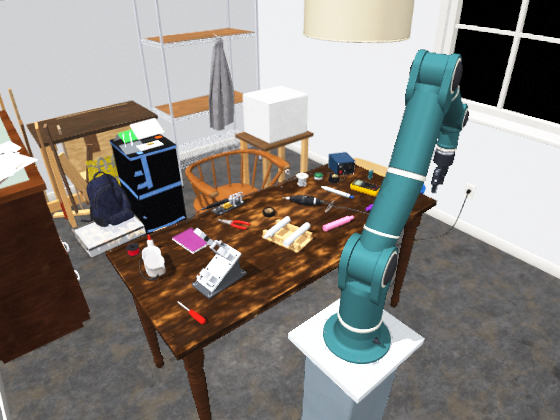

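View pics/top0.png

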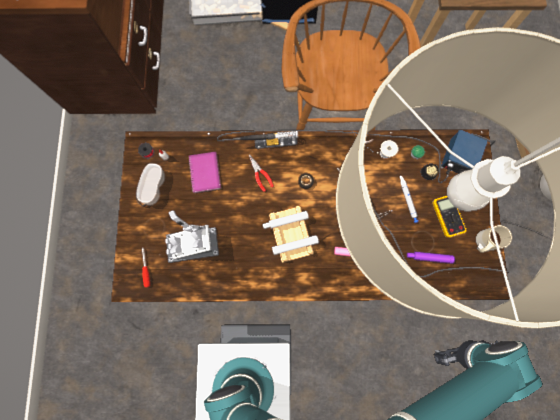

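The wooden rest is at top (292,233) with two bars: near (295,244) and far (286,219). The fixture is at top (192,243), the screwdriver at (146,270) and the tape at (306,181). The pink and purple bars at (345,252) and (430,257) are decoys. Next I'll enlarge the rest and the fixture.

```bash
python3 - <<'E'
from h import *
b=cv2.imread('pics/top0.png');a=cv2.imread('pics/scene0.png')
r=lambda i,x,y,w,h,W,H:cv2.resize(i[y:y+h,x:x+w],(W,H),interpolation=cv2.INTER_CUBIC)
o=np.vstack([np.hstack([r(b,255,195,80,60,400,300),r(b,155,205,80,60,400,300)]),np.hstack([r(a,255,210,64,48,400,300),r(a,188,230,80,60,400,300)])])
cv2.imwrite('pics/crop0.png',o)
f=load('top');c=cloud(f)
# table plane check and labels
for uv in[(240,270),(330,280)]:print(uv,c[uv[1],uv[0]])
E
```

```text
(240, 270) [ 0.40436312  0.01511522 -0.00274723]
(330, 280) [ 0.36602197 -0.31253598  0.00222869]
```

View pics/crop0.png

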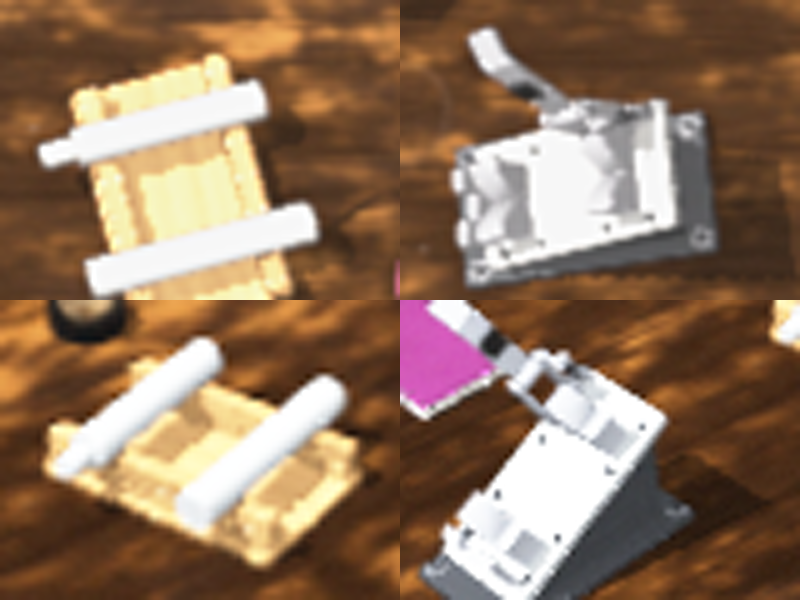

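The spindle is the far bar: its journal shows at the left end, crop (42,154), which is top (263,226). The near bar has no journal, so it is the blank. I'll measure with both depth maps.

```bash
cat > meas.py <<'E'
from h import *
from scipy.optimize import minimize, least_squares
def spindle_fit(c,x0):
    # x0: guess (cx,cy,yaw) ; axis height .04
    P=c.reshape(-1,3)
    def loc(p): 
        d=np.array([np.cos(p[2]),np.sin(p[2])]);q=P[:,:2]-p[:2];return q@d, q@np.array([-d[1],d[0]]),P[:,2]-p[3]
    p=np.r_[x0,0.04]
    for tol in(.012,.006,.004):
        a,b,z=loc(p); m=(abs(a)<.066)&(abs(np.hypot(b,z)-.014)<tol)&(z>0.0)
        P0=P;P1=P[m]
        def res(p):
            d=np.array([np.cos(p[2]),np.sin(p[2])]);q=P1[:,:2]-p[:2]
            return np.r_[np.hypot(q@np.array([-d[1],d[0]]),P1[:,2]-p[3])-.014, (p[:2]-pc)@np.array([d[0],d[1]])*.1]
        pc=p[:2].copy(); p=least_squares(res,p,loss='soft_l1',f_scale=.002).x
    a,b,z=loc(p); r=np.hypot(b,z)
    th=(abs(a)<.13)&(r<.018)&(z>0)
    print('n',m.sum(),'fit',p.round(4),'extent all',a[th].min().round(4),a[th].max().round(4),'thick', a[th&(r>.0115)].min().round(4))
    return p
def hm(x,y):
    h=np.where(abs(y)<.044,-.034,np.nan)
    s=(abs(abs(x)-.05)<.012)&(abs(y)<.028)
    v=np.minimum(np.maximum(abs(y)-.0198,-.034),-.002)
    h=np.where(s,v,h)
    st=(x<-.070)&(x>-.078)&(abs(y)<.028)
    h=np.where(st,np.where(abs(y)<.010,-.012,0),h)
    return h
def bed_fit(c,g):
    P=c.reshape(-1,3); P=P[np.linalg.norm(P[:,:2]-g[:2],axis=1)<.16]; P=P[P[:,2]>.02]
    def bed(p):
        Rb=R.from_euler('ZY',[p[2],-np.pi/6]).as_matrix()
        return (P-[p[0],p[1],.092+p[3]])@Rb
    def cost(p):
        q=bed(p); m=(abs(q[:,0])<.085)&(abs(q[:,1])<.06)&(q[:,2]<.004)&(q[:,2]>-.045)
        q=q[m]; h=hm(q[:,0],q[:,1]); r=np.where(np.isnan(h),.01,q[:,2]-h)
        return np.minimum(abs(r),.01).sum()/1.-.008*m.sum()+1e4*p[3]**2
    best=None
    for dx in(-.01,0,.01):
        for dy in(-.01,0,.01):
            x0=np.r_[g[0]+dx,g[1]+dy,g[2],0]
            s=minimize(cost,x0,method='Nelder-Mead',options=dict(initial_simplex=x0+np.vstack([np.zeros(4),np.diag([.008,.008,.06,.004])]),maxiter=600))
            if best is None or s.fun<best.fun:best=s
    print('bed',best.x.round(4),best.fun,np.degrees(best.x[2])); return best.x
E
python3 - <<'E'
from meas import *
for n in('top','scene'):
    f=load(n);c=cloud(f)
    if n=='top':
        a,b=pts(f,[(266,225)])[0],pts(f,[(305,215)])[0]; print(a,b)
        d=(b-a)[:2];x0=[*((a+b)/2)[:2],np.arctan2(d[1],d[0])]
        g=pts(f,[(192,243)])[0];print('g',g)
        t=pts(f,[(483.5/5-96.7+155+17,205+8.4),(251+0,195+0)]);print('strap',t)
    P=c.reshape(-1,3);m=(np.linalg.norm(P[:,:2]-[.5,-.05],axis=1)<.3)&(abs(P[:,2])<.006);print(n,'table z',np.median(P[m,2]))
    spindle_fit(c,x0)
    bed_fit(c,[g[0],g[1],x0[2]])
E
```

```text
[ 0.56212696 -0.08153705  0.04648936] [ 0.59704011 -0.22319592  0.05245653]
g [0.48987256 0.16973663 0.10777166]
strap [[ 0.57538592  0.21900592  0.19533071]
 [ 0.68731257 -0.02227229 -0.00154973]]
top table z 0.00048105367999773385
n 229 fit [ 0.5823 -0.1517 -1.3132  0.0405] extent all -0.0844 0.08 thick -0.0818
bed [ 4.975e-01  2.080e-01 -1.428e+00  9.000e-04] -4.0166789235205895 -81.82073644700696
scene table z 0.0008034861089327716
n 113 fit [ 0.5838 -0.1513 -1.2988  0.0421] extent all -0.0877 0.0814 thick -0.0643
bed [ 4.9850e-01  2.0880e-01 -1.4432e+00  3.0000e-04] -4.370876618310609 -82.68919351668791
```

```bash
python3 - <<'E'
from meas import *
f=load('top');c=cloud(f)
print('corners',pts(f,[(169,261),(217,253),(215,229),(170,233)]).round(3))
for n,b in(('top',[.4975,.208,-1.428]),('scene',[.4985,.2088,-1.4432])):
    c=cloud(load(n));P=c.reshape(-1,3)
    Rb=R.from_euler('ZY',[b[2],-np.pi/6]).as_matrix();q=(P-[b[0],b[1],.092])@Rb
    m=(abs(q[:,0])<.12)&(abs(q[:,1])<.075)&(q[:,2]>-.06)&(q[:,2]<.12)
    q=q[m]
    # median z-map
    print(n)
    for y in np.arange(.07,-.071,-.01):
        print('%4d'%(y*1e3),*['%4d'%(np.median(q[k,2])*1e3) if (k:=(abs(q[:,0]-x)<.005)&(abs(q[:,1]-y)<.005)).any() else '   .' for x in np.arange(-.11,.111,.01)])
E
```

```text
corners [[0.437 0.272 0.012]
 [0.465 0.098 0.015]
 [0.556 0.11  0.002]
 [0.542 0.277 0.004]]
top
  70  -43  -47  -51  -55  -59    .    .    .    .    .    .    .    .    .    .   85   86   84    .    .    .    .    .
  60  -43  -46  -54  -55  -59    .    .    .    .    .    .    .    .    .    .   70   69   64    .    .    .    .    .
  50    .  -36  -44  -51    .    .    .    .  -33    .    .    .    .    .    .   52   58   49    .    .    .    .    .
  40  -33  -34  -34  -31  -31  -32  -32  -31  -32  -31  -31  -33    .    .   24   24   29   24    4  -28  -17    .    .
  30    .    .    .    .   -1  -28   -6  -32  -33  -30  -34  -33  -32    .    8    6   20  -13  -11  -23  -36    .    .
  19  -32    .    .    0   -2   -2    0  -18  -31  -31  -32  -32  -33    .    .    0   -1  -17  -30  -32  -35    .    .
   9  -36  -32    .  -12  -10   -9   -8  -19  -32  -34  -34  -34  -32  -32    .   -9   -7  -17  -31  -35  -31    .    .
   0  -33  -34    .  -13  -17  -14  -17  -23  -30  -32  -33  -33  -33  -31    .  -16  -16  -21  -31  -35  -30    .    .
 -10    .    .    .   -7   -9   -9   -9  -2
[... 1902 characters left out ...]
  -28  -27   -7   -5  -17  -35  -33  -34  -34  -34  -35  -35  -12   -1  -27  -30  -32    .    .    .
 -30  -35  -37  -42  -32  -19  -25  -18  -18  -33  -34  -32  -33  -32  -33  -32  -26  -14  -28  -31  -31    .    .    .
 -40  -34  -36  -39  -35  -39  -43  -38  -41  -38  -42  -40  -45  -40  -41  -34  -38  -39  -41  -33  -34    .    .    .
 -50  -37  -38  -45  -48  -53  -57  -59  -33  -33  -33  -31  -32    .    .    .    .    .    .    .    .    .    .    .
 -60  -42  -50  -53  -57  -58    .    .    .    .    .    .    .    .    .    .    .    .    .    .    .    .    .    .
 -70  -43  -49  -56  -58    .    .    .    .    .    .    .    .    .    .    .    .    .    .    .    .    .    .    .
```

The bed fit agrees in both views (bed frame about [0.498, 0.208, 0.092], yaw −1.436), and its height map matches the given V, stop and plate heights. Next I'll check the lamp height and compute the approach move.

```bash
cat > go.py <<'E'
from h import *
SP=np.array([.5858,-.1617,.040]); SY=-1.306
BD=np.array([.498,.2084,.092]); BY=-1.436
F=np.diag([-1.,1,-1])   # tool axes in spindle/bed axes
def Rs(): return R.from_euler('z',SY)
def Rb(): return R.from_euler('ZY',[BY,-np.pi/6])
def tool(frame,org,off=(0,0,0),tcp=.0187,extra=None):
    """pose with grasp point at off in frame"""
    M=frame.as_matrix(); T=M@F
    if extra is not None: T=T@extra.as_matrix()
    g=org+M@np.array(off); return g+T@[0,0,tcp],T
def rel(p,T,s=None):
    s=s or robot.sense(); A=R.from_quat(s['ee_rot'],scalar_first=True)
    d=A.inv().apply(p-s['position'])*1e3; r=(A.inv()*R.from_matrix(T)).as_rotvec()
    print('shift',d.round(1),'rot',r.round(3),'|',np.linalg.norm(d).round(1),np.degrees(np.linalg.norm(r)).round(1)); return d,r
def st():
    s=robot.sense(); print('t',s['t'].__round__(2),'pos',s['position'].round(4),'F',s['contact_force'].round(1),'w',round(s['width'],4),'g',round(s['gripper_force'],1),'q',s['joint_pos'].round(2)); return s
E
python3 - <<'E'
from go import *
f=load('top');c=cloud(f).reshape(-1,3)
m=(c[:,2]>.35)&(c[:,0]>.2);
print(m.sum(),np.percentile(c[m],[0,5,50,95,100],axis=0).round(2))
f=load('scene');c=cloud(f).reshape(-1,3);m=(c[:,2]>.35)&(c[:,0]>.2)&(c[:,0]<1.2)&(abs(c[:,1])<.9)
print(m.sum(),np.percentile(c[m],[0,5,50,95,100],axis=0).round(2))
st(); rel(*tool(Rs(),SP,(0,0,.12)))
E
```

```text
31000 [[ 0.2  -0.66  0.47]
 [ 0.29 -0.56  0.81]
 [ 0.52 -0.4   0.92]
 [ 0.64 -0.23  1.01]
 [ 0.65 -0.13  1.44]]
4460 [[ 0.27 -0.51  0.8 ]
 [ 0.28 -0.44  0.81]
 [ 0.34 -0.27  0.87]
 [ 0.51 -0.23  0.92]
 [ 0.59 -0.22  0.93]]
t 0.1 pos [ 0.1573 -0.6301  0.2304] F [-0.3  0.1  0.7] w 0.0856 g 0.0 q [ 1.28  0.47 -0.01  1.6   0.01  1.07 -0.06]
shift [ 529.2 -350.5   89.6] rot [-1.000e-03 -1.000e-03 -1.591e+00] | 641.1 91.1
```

The shade's lower edge is at z ≈ 0.80, so I'll keep the motion low.

apply_moves --commands '[[[1, 50, -33, 0, 0, 0, -0.17], [1, 100, -66, 0, 0, 0, -0.34], [1, 150, -99, 0, 0, 0, -0.51], [1, 200, -132, 0, 0, 0, -0.68], [1, 250, -165, 0, 0, 0, -0.85]]]'

```text
t: 0.72
position: [0.361, -0.4083, 0.2311]
ee_rot: [-0.0, 0.852, 0.523, -0.0]
contact_force: [0.1, -0.8, 0.0]
width: 0.0855
gripper_force: 0.0
```

```bash
python3 -c "
from go import *
st(); rel(*tool(Rs(),SP,(0,0,.08)))"
```

```text
t 0.72 pos [ 0.361  -0.4083  0.2311] F [ 0.1 -0.8  0. ] w 0.0855 g 0.0 q [ 1.03  0.31 -0.29  1.85  0.11  1.    0.22]
shift [321.8  88.6 129.8] rot [-0.     0.    -0.735] | 358.1 42.1
```

apply_moves --commands '[[[1, 58, 16, 10, 0, 0, -0.15], [1, 116, 32, 25, 0, 0, -0.3], [1, 174, 48, 40, 0, 0, -0.45], [1, 230, 63, 60, 0, 0, -0.6], [1, 284, 78, 80, 0, 0, -0.735]]]'

```text
t: 1.35
position: [0.5605, -0.1919, 0.1505]
ee_rot: [-0.0, 0.608, 0.794, -0.0]
contact_force: [-0.0, -0.3, 0.2]
width: 0.0851
gripper_force: 0.0
```

```bash
python3 -c "
from go import *
from meas import *
s=st(); rel(*tool(Rs(),SP,(0,0,.04)),s)
f=grab('scene','s1.png');c=cloud(f);spindle_fit(c,[.583,-.1515,-1.306])
"
```

```text
t 1.35 pos [ 0.5605 -0.1919  0.1505] F [-0.  -0.3  0.2] w 0.0851 g 0.0 q [ 0.65  0.52 -0.49  1.79  0.31  0.9   0.28]
shift [22.6 32.3 89.2] rot [-0.     0.    -0.001] | 97.5 0.1
n 118 fit [ 0.5846 -0.1511 -1.3147  0.0417] extent all -0.0901 0.0811 thick -0.0804
```

apply_moves --commands '[[[1, 22, 32, 20, 0, 0, 0], [1, 22.5, 32, 60, 0, 0, 0], [1, 22.5, 32, 95, 0, 0, 0], [1, 22.5, 32, 120, 0, 0, 0], [1, 22.5, 32, 129, 0, 0, 0]]]'

```text
t: 2.02
position: [0.5833, -0.1633, 0.0204]
ee_rot: [-0.002, 0.61, 0.792, -0.001]
contact_force: [0.6, -0.0, 0.2]
width: 0.0853
gripper_force: 0.0
```

```bash
python3 -c "
from go import *
s=st(); rel(*tool(Rs(),SP,(0,0,0)),s)
f=grab('scene','s2.png');a=cv2.imread('pics/s2.png');b=grab('top','t2.png');b=cv2.imread('pics/t2.png')
r=lambda i,x,y,w,h,W,H:cv2.resize(i[y:y+h,x:x+w],(W,H),interpolation=cv2.INTER_CUBIC)
cv2.imwrite('pics/c2.png',np.hstack([r(a,230,190,100,100,400,400),r(b,245,185,90,90,400,400)]))
"
```

```text
t 2.02 pos [ 0.5833 -0.1633  0.0204] F [ 0.6 -0.   0.2] w 0.0853 g 0.0 q [ 0.52  0.72 -0.41  1.81  0.42  0.7   0.14]
shift [ 0.9  2.9 -0.9] rot [-0.003 -0.002 -0.006] | 3.1 0.4
```

View pics/c2.png

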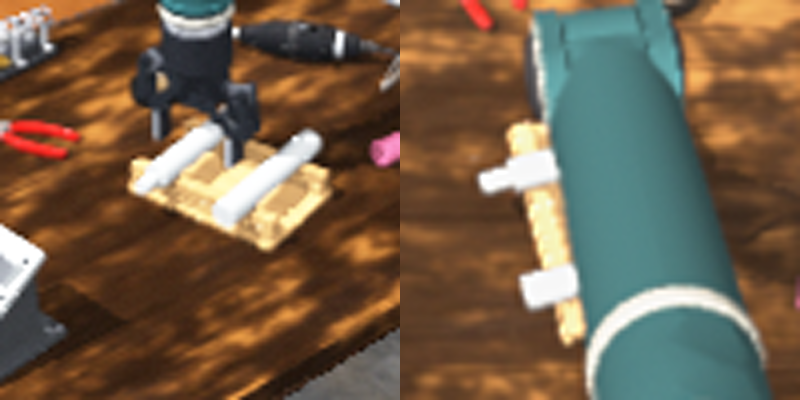

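The fingers straddle the journal-ended (far) bar, between the cheeks. Closing now.

apply_moves --commands '[[[1, 1, 2, 0, 0, 0, 0], [0.5, 1, 2, 0, 0, 0, 0], [0, 1, 2, 0, 0, 0, 0], [0, 1, 2, 0, 0, 0, 0], [0, 1, 2, 0, 0, 0, 0]]]'

```text
t: 2.75
position: [0.586, -0.1622, 0.0228]
ee_rot: [-0.0, 0.61, 0.792, -0.001]
contact_force: [-1.8, 0.6, 5.5]
width: 0.0262
gripper_force: 58.6
```

apply_moves --commands '[[[0, 0, 0, 0, 0, 0, 0], [0, 0, 0, 0, 0, 0, 0], [0, 0, 0, 0, 0, 0, 0], [0, 0, 0, 0, 0, 0, 0], [0, 0, 0, -3, 0, 0, 0]]]'

```text
t: 3.38
position: [0.586, -0.1619, 0.025]
ee_rot: [-0.0, 0.61, 0.792, -0.0]
contact_force: [-0.9, 0.0, -2.7]
width: 0.0267
gripper_force: 59.0
```

```bash
python3 -c "
from go import *
s=st(); rel(*tool(Rs(),SP,(0,0,0)),s)"
```

```text
t 3.38 pos [ 0.586  -0.1619  0.025 ] F [-0.9  0.  -2.7] w 0.0267 g 59.0 q [ 0.52  0.72 -0.41  1.8   0.41  0.71  0.14]
shift [ 0.2 -0.2  3.7] rot [-0.001 -0.    -0.006] | 3.7 0.3
```

apply_moves --commands '[[[0, 0, 0, -15, 0, 0, 0], [0, 0, 0, -45, 0, 0, 0], [0, 0, 0, -85, 0, 0, 0], [0, 0, 0, -130, 0, 0, 0], [0, 0, 0, -170, 0, 0, 0]]]'

```text
t: 4.0
position: [0.5865, -0.1617, 0.1977]
ee_rot: [0.001, 0.61, 0.793, 0.0]
contact_force: [0.6, -0.4, -2.4]
width: 0.0259
gripper_force: 59.2
```

```bash
python3 - <<'E'
from go import *
from meas import *
s=st(); rel(*tool(Rs(),SP,(0,0,.17)),s)
rel(*tool(Rb(),BD,(.0,0,.12)),s)
# measure spindle along-axis offset in the hand, from both cameras
A=R.from_quat(s['ee_rot'],scalar_first=True).as_matrix(); g=s['position']-A@[0,0,.0187]
for n in('scene','top'):
    P=cloud(grab(n,n+'3.png')).reshape(-1,3); q=(P-g)@A
    r=np.hypot(q[:,1],q[:,2]); m=(r<.02)&(abs(q[:,0])<.13)
    h,e=np.histogram(q[m,0],np.arange(-.11,.1101,.005)); print(n,m.sum()); print(h)
    for x in np.arange(-.09,.11,.02):
        k=m&(abs(q[:,0]-x)<.01)
        if k.sum()>3: print('%.2f'%x,k.sum(),'y',np.percentile(q[k,1],[5,95]).round(4),'zmin',np.percentile(q[k,2],5).round(4),'r90',np.percentile(r[k],90).round(4))
E
```

```text
t 4.0 pos [ 0.5865 -0.1617  0.1977] F [ 0.6 -0.4 -2.4] w 0.0259 g 59.2 q [ 0.6   0.49 -0.52  1.71  0.28  1.01  0.24]
shift [ 0.2 -0.7  6.4] rot [ 0.001  0.001 -0.005] | 6.5 0.3
shift [430.7  15.6  17.8] rot [ 0.034 -0.522  0.121] | 431.3 30.8
scene 151
[ 0  0  0  0  0  0  0  0  0  3  0  1  1  2  0  2  1  0  0  0  5  0  3  7
 14  8  4  4  6 10  5  5  8  8  6  9 15  3  5  1  8  7  0  0]
-0.05 4 y [-0.013  -0.0114] zmin -0.0009 r90 0.0129
-0.01 5 y [0.0047 0.015 ] zmin -0.014 r90 0.0183
0.01 32 y [-0.0182  0.0162] zmin -0.0143 r90 0.0193
0.03 24 y [-0.0142  0.0061] zmin -0.0149 r90 0.0164
0.05 26 y [-0.0142  0.0064] zmin -0.0131 r90 0.0151
0.07 33 y [-0.012   0.0095] zmin -0.0152 r90 0.0157
0.09 21 y [-0.0064  0.0089] zmin -0.0084 r90 0.0091
top 92
[ 0  0  0  0  0  0  0  1  0  0  0  0  0  0  0  0  0  0  0  0  0  0  0  0
  0  0  0  0  0  0  0  4 11 13 13 12  8  7  8  7  8  0  0  0]
0.05 28 y [-0.0107  0.0134] zmin -0.0184 r90 0.0193
0.07 40 y [-0.0106  0.012 ] zmin -0.0181 r90 0.0185
0.09 23 y [-0.0045  0.0076] zmin -0.0152 r90 0.0147
```

The spindle is held, journal tip about 95–100 mm along tool +x. Next come waypoints that pass clear of the standing strap.

```bash
python3 - <<'E'
from go import *
s=st()
rel(np.array([.50,-.03,.29]),Rs().as_matrix()@F,s)
rel(*tool(Rb(),BD,(.009,0,.15)),s)
E
```

```text
t 4.1 pos [ 0.5895 -0.162   0.2012] F [ 0.8 -0.  -1.7] w 0.0264 g 59.3 q [ 0.6   0.49 -0.52  1.71  0.28  1.    0.24]
shift [150.  -51.9 -90. ] rot [ 0.009  0.005 -0.006] | 182.5 0.6
shift [438.8  13.8 -11.1] rot [ 0.041 -0.518  0.119] | 439.1 30.6
```

apply_moves --commands '[[[0, 15, -10, -25, 0, 0, 0], [0, 45, -25, -50, 0, 0, 0], [0, 80, -38, -70, 0, 0, 0.02], [0, 115, -48, -85, 0, 0, 0.04], [0, 150, -52, -90, 0, 0, 0.06]]]'

```text
t: 4.72
position: [0.4968, -0.0293, 0.2858]
ee_rot: [0.001, 0.634, 0.774, -0.0]
contact_force: [1.2, 0.0, -1.5]
width: 0.0262
gripper_force: 59.4
```

```bash
python3 -c "
from go import *
s=st(); rel(*tool(Rb(),BD,(.009,0,.15)),s)"
```

```text
t 4.72 pos [ 0.4968 -0.0293  0.2858] F [ 1.2  0.  -1.5] w 0.0262 g 59.4 q [ 0.54  0.21 -0.62  1.87  0.14  1.1   0.06]
shift [290.6  51.6  75.4] rot [ 0.017 -0.523  0.062] | 304.6 30.2
```

apply_moves --commands '[[[0, 35, 8, 0, 0.003, -0.08, 0.01], [0, 80, 18, 0, 0.006, -0.19, 0.02], [0, 130, 28, 0, 0.01, -0.3, 0.03], [0, 180, 37, 5, 0.013, -0.42, 0.05], [0, 230, 45, 15, 0.016, -0.523, 0.06]]]'

```text
t: 5.35
position: [0.4963, 0.206, 0.2703]
ee_rot: [0.197, 0.634, 0.728, -0.17]
contact_force: [1.6, -0.5, -1.7]
width: 0.026
gripper_force: 59.6
```

```bash
python3 -c "
from go import *
s=st(); rel(*tool(Rb(),BD,(.009,0,.10)),s)"
```

```text
t 5.35 pos [0.4963 0.206  0.2703] F [ 1.6 -0.5 -1.7] w 0.026 g 59.6 q [-0.21  0.47 -0.66  1.71  0.67  1.48 -0.94]
shift [82.2  1.9 71.8] rot [0.003 0.003 0.001] | 109.1 0.2
```

apply_moves --commands '[[[0, 30, 1, 10, 0, 0, 0], [0, 60, 2, 25, 0, 0, 0], [0, 80, 2, 40, 0, 0, 0], [0, 82, 2, 52, 0, 0, 0], [0, 82, 2, 52, 0, 0, 0]]]'

```text
t: 5.98
position: [0.4924, 0.2472, 0.1838]
ee_rot: [0.195, 0.635, 0.728, -0.171]
contact_force: [0.2, -0.0, -2.2]
width: 0.0262
gripper_force: 59.7
```

```bash
cat > hold.py <<'E'
from go import *
def held(n,s):
    """spindle thick part & tip in bed frame, and in tool frame"""
    A=R.from_quat(s['ee_rot'],scalar_first=True).as_matrix(); g=s['position']-A@[0,0,.0187]
    P=cloud(grab(n,n+'_%.2f.png'%s['t'])).reshape(-1,3); q=(P-g)@A
    r=np.hypot(q[:,1],q[:,2]); m=(r<.024)&(abs(q[:,0])<.13)&(q[:,2]<.008)
    b=(P-BD)@Rb().as_matrix()
    for x in np.arange(-.09,.101,.02):
        k=m&(abs(q[:,0]-x)<.01)
        if k.sum()>4: print(n,'%.2f'%x,k.sum(),'bed y',np.percentile(b[k,1],[5,50,95]).round(4),'ztop',np.percentile(b[k,2],[90,97]).round(4))
    xs=np.sort(b[m,0]);print('bed x ext',xs[:4].round(4),xs[-4:].round(4))
E
python3 - <<'E'
from hold import *
s=st();rel(*tool(Rb(),BD,(.009,0,.10)),s)
for n in('scene','top'):held(n,s)
a=cv2.imread('pics/scene_%.2f.png'%s['t']);b=cv2.imread('pics/top_%.2f.png'%s['t'])
r=lambda i,x,y,w,h,W,H:cv2.resize(i[y:y+h,x:x+w],(W,H),interpolation=cv2.INTER_CUBIC)
cv2.imwrite('pics/c3.png',np.hstack([r(a,170,190,100,100,400,400),r(b,145,195,90,90,400,400)]))
E
```

```text
t 5.97 pos [0.4924 0.2472 0.1838] F [ 0.2 -0.  -2.2] w 0.0262 g 59.7 q [-0.3   0.62 -0.63  1.72  0.72  1.4  -1.08]
shift [ 3.   0.3 17.7] rot [-0.001  0.001  0.001] | 18.0 0.1
scene -0.07 25 bed y [-0.0164 -0.0112 -0.0003] ztop [0.1307 0.1332]
scene -0.05 48 bed y [-0.016  -0.0096  0.0033] ztop [0.1311 0.1322]
scene -0.03 49 bed y [-0.0154 -0.0103  0.0048] ztop [0.1312 0.1325]
scene -0.01 5 bed y [-0.0225 -0.016  -0.012 ] ztop [0.1266 0.1284]
scene 0.01 27 bed y [-0.021  -0.0106  0.002 ] ztop [0.1299 0.1317]
scene 0.03 51 bed y [-0.0163 -0.0088  0.0015] ztop [0.1312 0.1323]
scene 0.05 52 bed y [-0.015  -0.0088  0.0053] ztop [0.131  0.1324]
scene 0.07 42 bed y [-0.0147 -0.0061  0.0058] ztop [0.1298 0.1317]
scene 0.09 22 bed y [-0.0101 -0.0051  0.0002] ztop [0.1254 0.127 ]
bed x ext [-0.0838 -0.0833 -0.0827 -0.0817] [0.0807 0.0813 0.0822 0.0828]
top -0.07 56 bed y [-0.0136 -0.0012  0.0108] ztop [0.131  0.1328]
top -0.05 47 bed y [-0.0143 -0.0032  0.0096] ztop [0.132  0.1337]
top -0.03 38 bed y [-0.0144 -0.0055  0.0084] ztop [0.1334 0.134 ]
top -0.01 74 bed y [-0.0211 -0.0042  0.0184] ztop [0.1332 0.1352]
top 0.01 31 bed y [-0.0096  0.0021  0.0135] ztop [0.1331 0.1343]
top 0.03 14 bed y [-0.0003  0.0054  0.0106] ztop [0.1324 0.1326]
bed x ext [-0.0519 -0.0494 -0.0286 -0.0274] [0.0835 0.0839 0.0843 0.085 ]
```

View pics/c3.png

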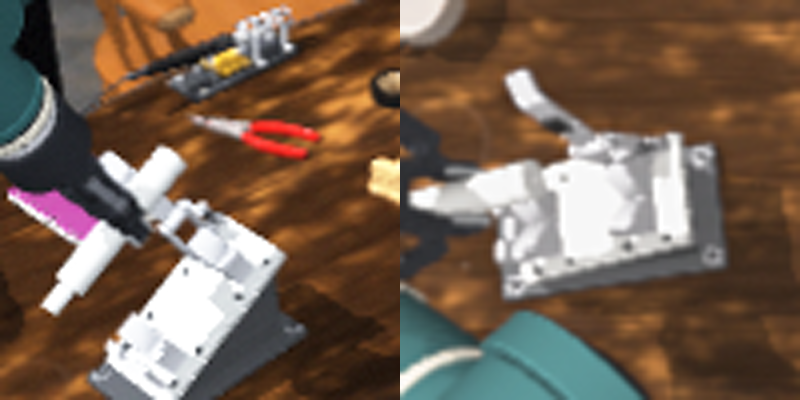

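apply_moves --commands '[[[0, 2, 0, 25, 0, 0, 0], [0, 3, 0, 50, 0, 0, 0], [0, 3, 0, 75, 0, 0, 0], [0, 3, 0, 90, 0, 0, 0], [0, 3, 0, 90, 0, 0, 0]]]'

```text
t: 6.7
position: [0.4982, 0.2062, 0.1049]
ee_rot: [0.195, 0.635, 0.728, -0.17]
contact_force: [0.0, 0.0, -2.1]
width: 0.0263
gripper_force: 59.7
```

```bash
python3 - <<'E'
from hold import *
s=st();rel(*tool(Rb(),BD,(.0,0,.0)),s)
held('scene',s)
E
```

```text
t 6.7 pos [0.4982 0.2062 0.1049] F [ 0.   0.  -2.1] w 0.0263 g 59.7 q [-0.27  0.69 -0.59  1.81  0.81  1.26 -1.14]
shift [ 8.4  0.1 28.7] rot [0.001 0.    0.001] | 29.9 0.1
scene -0.07 22 bed y [-0.015  -0.0089  0.0066] ztop [0.0421 0.0426]
scene -0.05 43 bed y [-0.0168 -0.0092  0.0028] ztop [0.0427 0.0435]
scene -0.03 43 bed y [-0.0161 -0.0098  0.0049] ztop [0.041  0.0439]
scene 0.01 24 bed y [-0.021  -0.0119  0.0031] ztop [0.0427 0.0434]
scene 0.03 45 bed y [-0.0145 -0.0074  0.0038] ztop [0.0417 0.0433]
scene 0.05 46 bed y [-0.0157 -0.0093  0.0032] ztop [0.0418 0.0441]
scene 0.07 39 bed y [-0.0163 -0.0076  0.0056] ztop [0.0408 0.0428]
scene 0.09 21 bed y [-0.0095 -0.0024  0.0031] ztop [0.034  0.0349]
bed x ext [-0.0876 -0.0871 -0.0856 -0.085 ] [0.0768 0.0775 0.0776 0.079 ]
```

apply_moves --commands '[[[0, 0, 0, 7, 0, 0, 0], [0, 0, 0, 14, 0, 0, 0], [0, 0, 0, 19, 0, 0, 0], [0, 0, 0, 23, 0, 0, 0], [0, 0, 0, 23, 0, 0, 0]]]'

```text
t: 7.38
position: [0.4995, 0.1954, 0.0845]
ee_rot: [0.195, 0.635, 0.728, -0.17]
contact_force: [-0.2, -0.1, -1.6]
width: 0.0263
gripper_force: 59.7
```

```bash
python3 - <<'E'
from hold import *
s=st();rel(*tool(Rb(),BD,(.0,0,.0)),s);print(Rb().inv().apply(s['contact_force']).round(1))
E
```

```text
t 7.38 pos [0.4995 0.1954 0.0845] F [-0.2 -0.1 -1.6] w 0.0263 g 59.7 q [-0.26  0.71 -0.57  1.83  0.84  1.22 -1.16]
shift [7.6 0.3 5.7] rot [ 0.001 -0.     0.002] | 9.5 0.1
[-0.8 -0.2 -1.4]
```

apply_moves --commands '[[[0, 0, 0, 1, 0, 0, 0], [0, 0, 0, 2, 0, 0, 0], [0, 0, 0, 3, 0, 0, 0], [0, 0, 0, 4, 0, 0, 0], [0, 0, 0, 4, 0, 0, 0]]]'

```text
t: 8.0
position: [0.5, 0.1939, 0.0816]
ee_rot: [0.195, 0.634, 0.728, -0.17]
contact_force: [0.4, 0.9, -0.7]
width: 0.0262
gripper_force: 59.9
```

```bash
python3 - <<'E'
from hold import *
s=st();rel(*tool(Rb(),BD,(.0,0,.0)),s);print(Rb().inv().apply(s['contact_force']).round(1),Rb().inv().apply(s['moment']).round(2))
E
```

```text
t 8.0 pos [0.5    0.1939 0.0816] F [ 0.4  0.9 -0.7] w 0.0262 g 59.9 q [-0.26  0.71 -0.57  1.84  0.84  1.22 -1.16]
shift [ 7.5 -0.   2.3] rot [ 0.002 -0.     0.002] | 7.8 0.2
[-1.1  0.5 -0.2] [0.02 0.62 0.02]
```

apply_moves --commands '[[[0, 1.5, 0, 0, 0, 0, 0], [0, 3, 0, 0, 0, 0, 0], [0, 4, 0, 0, 0, 0, 0], [0, 5, 0, 0, 0, 0, 0], [0, 5, 0, 0, 0, 0, 0]]]'

```text
t: 8.62
position: [0.4994, 0.1982, 0.0789]
ee_rot: [0.195, 0.634, 0.728, -0.17]
contact_force: [2.3, -0.3, 0.6]
width: 0.0264
gripper_force: 59.8
```

```bash
python3 - <<'E'
from hold import *
s=st();rel(*tool(Rb(),BD,(.0,0,.0)),s);print(Rb().inv().apply(s['contact_force']).round(1),Rb().inv().apply(s['moment']).round(2))
E
```

```text
t 8.62 pos [0.4994 0.1982 0.0789] F [ 2.3 -0.3  0.6] w 0.0264 g 59.8 q [-0.27  0.72 -0.57  1.83  0.84  1.22 -1.17]
shift [ 2.4 -0.   2.2] rot [ 0.002 -0.001  0.002] | 3.3 0.2
[0.8 2.3 0.2] [0.19 0.32 0.13]
```

apply_moves --commands '[[[0, 1, 0, 0, 0, 0, 0], [0, 2, 0, 0, 0, 0, 0], [0, 3, 0, 0, 0, 0, 0], [0, 3, 0, 0, 0, 0, 0], [0, 3, 0, 0, 0, 0, 0]]]'

```text
t: 9.25
position: [0.4991, 0.2004, 0.0776]
ee_rot: [0.195, 0.635, 0.728, -0.17]
contact_force: [1.2, -1.5, 4.0]
width: 0.0262
gripper_force: 60.0
```

```bash
python3 - <<'E'
from hold import *
s=st();rel(*tool(Rb(),BD,(.0,0,.0)),s);print(Rb().inv().apply(s['contact_force']).round(1),Rb().inv().apply(s['moment']).round(2))
held('scene',s)
E
```

```text
t 9.25 pos [0.4991 0.2004 0.0776] F [ 1.2 -1.5  4. ] w 0.0262 g 60.0 q [-0.27  0.73 -0.57  1.83  0.84  1.22 -1.17]
shift [-0.2 -0.   2.2] rot [0.002 0.    0.002] | 2.2 0.1
[3.4 1.  2.6] [ 0.21 -0.24  0.16]
scene -0.07 23 bed y [-0.0151 -0.0094  0.0064] ztop [0.0162 0.0177]
scene -0.05 57 bed y [-0.0212 -0.011   0.0226] ztop [0.0149 0.0168]
scene -0.03 42 bed y [-0.0144 -0.0102  0.0038] ztop [0.017 0.018]
scene 0.01 25 bed y [-0.0195 -0.0104  0.0048] ztop [0.0141 0.0149]
scene 0.03 44 bed y [-0.0167 -0.0095  0.0052] ztop [0.0152 0.0172]
scene 0.05 51 bed y [-0.0172 -0.0096  0.0212] ztop [0.0143 0.0157]
scene 0.07 50 bed y [-0.0197 -0.0069  0.0164] ztop [0.0134 0.0147]
scene 0.09 21 bed y [-0.0111 -0.0061  0.0032] ztop [0.0099 0.0105]
bed x ext [-0.0963 -0.0954 -0.0948 -0.0942] [0.0696 0.0696 0.0696 0.0709]
```

apply_moves --commands '[[[0, 0, 0, 1, 0, 0, 0], [0, 0.5, 0, 2, 0, 0, 0], [0, 1, 0, 2.5, 0, 0, 0], [0, 2, 0, 2.5, 0, 0, 0], [0, 2, 0, 2.5, 0, 0, 0]]]'

```text
t: 9.93
position: [0.4993, 0.2003, 0.0773]
ee_rot: [0.197, 0.634, 0.728, -0.171]
contact_force: [-3.2, -2.4, 21.7]
width: 0.0263
gripper_force: 61.6
```

```bash
python3 - <<'E'
from hold import *
s=st();rel(*tool(Rb(),BD,(.0,0,.0)),s);print(Rb().inv().apply(s['contact_force']).round(1),Rb().inv().apply(s['moment']).round(2))
E
```

```text
t 9.93 pos [0.4993 0.2003 0.0773] F [-3.2 -2.4 21.7] w 0.0263 g 61.6 q [-0.28  0.73 -0.57  1.83  0.84  1.22 -1.17]
shift [-0.3 -0.2  1.9] rot [0.003 0.004 0.001] | 1.9 0.3
[12.6 -3.5 17.8] [-0.7  -2.12  0.37]
```

apply_moves --commands '[[[0, 0.5, 0, -1, 0, 0, 0], [0, 1, 0, -2, 0, 0, 0], [0, 1.5, 0, -2, 0, 0, 0], [0, 1.5, 0, -2, 0, 0, 0], [0, 1.5, 0, -2, 0, 0, 0]]]'

```text
t: 10.55
position: [0.4993, 0.2003, 0.0774]
ee_rot: [0.198, 0.635, 0.727, -0.172]
contact_force: [-0.4, -7.1, 15.6]
width: 0.0261
gripper_force: 60.8
```

```bash
python3 - <<'E'
from hold import *
s=st();rel(*tool(Rb(),BD,(.0,0,.0)),s);print(Rb().inv().apply(s['contact_force']).round(1),Rb().inv().apply(s['moment']).round(2))
held('scene',s)
E
```

```text
t 10.55 pos [0.4993 0.2003 0.0774] F [-0.4 -7.1 15.6] w 0.0261 g 60.8 q [-0.28  0.73 -0.57  1.83  0.84  1.22 -1.17]
shift [-0.2 -0.2  1.9] rot [0.001 0.007 0.   ] | 2.0 0.4
[13.9 -1.3 10. ] [-0.27 -2.31  0.45]
scene -0.07 24 bed y [-0.0166 -0.0098  0.0078] ztop [0.0153 0.018 ]
scene -0.05 53 bed y [-0.0212 -0.0082  0.0198] ztop [0.0144 0.0158]
scene -0.03 42 bed y [-0.0151 -0.0097  0.006 ] ztop [0.0152 0.0164]
scene 0.01 24 bed y [-0.0226 -0.0098  0.0037] ztop [0.0162 0.0168]
scene 0.03 45 bed y [-0.0158 -0.0097  0.0032] ztop [0.0154 0.0175]
scene 0.05 58 bed y [-0.0203 -0.0089  0.0213] ztop [0.0132 0.0145]
scene 0.07 51 bed y [-0.0185 -0.0064  0.0178] ztop [0.013  0.0156]
scene 0.09 21 bed y [-0.0091 -0.0042  0.003 ] ztop [0.009  0.0107]
bed x ext [-0.0963 -0.0954 -0.0948 -0.0942] [0.069  0.0695 0.0699 0.0708]
```

The push force stays at 14 N even with the normal load halved, and x stays at about 0, so the shoulder is on the stop. I'll relax the preload and then release.

apply_moves --commands '[[[0, -1.5, 0, -0.5, 0, 0, 0], [0, -2.5, 0, -0.5, 0, 0, 0], [0.2, -2.5, 0, -0.5, 0, 0, 0], [0.45, -2.5, 0, -0.5, 0, 0, 0], [0.7, -2.5, 0, -0.5, 0, 0, 0]]]'

```text
t: 11.22
position: [0.4981, 0.2021, 0.0763]
ee_rot: [0.194, 0.634, 0.729, -0.17]
contact_force: [0.6, -0.3, 0.0]
width: 0.0554
gripper_force: 0.0
```

apply_moves --commands '[[[0.8, 0, 0, 0, 0, 0, 0], [0.8, 0, 0, 0, 0, 0, 0], [0.8, 0, 0, -10, 0, 0, 0], [0.8, 0, 0, -25, 0, 0, 0], [0.8, 0, 0, -45, 0, 0, 0]]]'

```text
t: 11.85
position: [0.4956, 0.2245, 0.1171]
ee_rot: [0.195, 0.634, 0.728, -0.17]
contact_force: [0.2, -0.1, 0.3]
width: 0.0683
gripper_force: 0.0
```

```bash
python3 - <<'E'
from hold import *
s=st();rel(*tool(Rb(),BD,(.0,0,.0)),s);print(Rb().inv().apply(s['contact_force']).round(1),Rb().inv().apply(s['moment']).round(2))
E
```

```text
t 11.85 pos [0.4956 0.2245 0.1171] F [ 0.2 -0.1  0.3] w 0.0683 g 0.0 q [-0.29  0.68 -0.6   1.79  0.79  1.29 -1.14]
shift [-1.6  0.1 48.6] rot [ 0.002 -0.001  0.002] | 48.6 0.2
[0.3 0.1 0.1] [-0.05  0.56 -0.05]
```

apply_moves --commands '[[[0.8, 0, 0, -30, 0, 0, 0], [0.8, 0, 0, -65, 0, 0, 0], [0.5, 0, 0, -100, 0, 0, 0], [0, 0, 0, -120, 0, 0, 0], [0, 0, 0, -120, 0, 0, 0]]]'

```text
t: 12.48
position: [0.4875, 0.2845, 0.2212]
ee_rot: [0.195, 0.634, 0.729, -0.168]
contact_force: [-0.9, -0.3, -0.7]
width: 0.014
gripper_force: 0.0
```

```bash
python3 - <<'E'
from hold import *
f=load('top');c=cloud(f)
for n in('white',):
    w=c[160:215,130:170].reshape(-1,3);print('bottle',w[w[:,2]>.02].min(0).round(3),w[w[:,2]>.02].max(0).round(3))
s=st()
for n in('scene','top'):
    P=cloud(grab(n,'r_'+n+'.png')).reshape(-1,3); b=(P-BD)@Rb().as_matrix()
    m=(abs(b[:,0])<.12)&(abs(b[:,1])<.024)&(abs(b[:,2])<.03)
    for x in np.arange(-.1,.081,.02):
        k=m&(abs(b[:,0]-x)<.01)&(b[:,2]>-.004)
        if k.sum()>4: print(n,'%.2f'%x,k.sum(),'y',np.percentile(b[k,1],[5,50,95]).round(4),'ztop',np.percentile(b[k,2],[90,97]).round(4))
    k=m&(b[:,2]>.003);xs=np.sort(b[k,0]);print('x ext',xs[:4].round(4),xs[-4:].round(4))
    k=(abs(b[:,0]-.05)<.011)&(b[:,2]>.05)&(b[:,2]<.11)&(b[:,1]>.03)&(b[:,1]<.1);q=b[k]
    print('strap n',k.sum(),'tip',q[np.argsort(-q[:,1])[:4]].round(3).tolist() if k.any() else '')
a=cv2.imread('pics/r_scene.png');b=cv2.imread('pics/r_top.png')
r=lambda i,x,y,w,h,W,H:cv2.resize(i[y:y+h,x:x+w],(W,H),interpolation=cv2.INTER_CUBIC)
cv2.imwrite('pics/c4.png',np.hstack([r(a,170,190,100,100,400,400),r(b,145,195,90,90,400,400)]))
print('preapproach');rel(*tool(Rb(),BD,(.05,.125,.14),tcp=0),s);rel(*tool(Rb(),BD,(.05,.125,.068),tcp=0),s);print(tool(Rb(),BD,(.05,.125,.068),tcp=0)[0])
E
```

```text
bottle [ 0.31  -0.135  0.02 ] [0.8   0.397 1.441]
t 12.47 pos [0.4875 0.2845 0.2212] F [-0.9 -0.3 -0.7] w 0.014 g 0.0 q [-0.35  0.6  -0.65  1.64  0.69  1.49 -1.08]
scene -0.10 9 y [-0.0097 -0.0065  0.001 ] ztop [0.0105 0.0112]
scene -0.08 39 y [-0.0206 -0.0051  0.019 ] ztop [0.0092 0.0116]
scene -0.06 50 y [-0.0188 -0.0101  0.0208] ztop [0.0165 0.0179]
scene -0.04 50 y [-0.0195 -0.0095  0.0153] ztop [0.0139 0.0152]
scene -0.02 43 y [-0.0155 -0.0095  0.0031] ztop [0.0156 0.0167]
scene 0.00 43 y [-0.0156 -0.0078  0.0055] ztop [0.0164 0.0175]
scene 0.02 42 y [-0.0147 -0.0095  0.0063] ztop [0.0152 0.0157]
scene 0.04 47 y [-0.0168 -0.0071  0.0176] ztop [0.0149 0.016 ]
scene 0.06 49 y [-0.0208 -0.0095  0.0098] ztop [0.0146 0.017 ]
scene 0.08 5 y [-0.0085  0.0225  0.0238] ztop [0.0166 0.017 ]
x ext [-0.0963 -0.0942 -0.0936 -0.0921] [0.0704 0.0704 0.0729 0.0757]
strap n 96 tip [[0.054, 0.084, 0.097], [0.041, 0.083, 0.096], [0.044, 0.083, 0.093], [0.051, 0.082, 0.096]]
top -0.08 26 y [-0.0195 -0.0016  0.0222] ztop [0.0106 0.0111]
top -0.06 49 y [-0.0203 -0.0037  0.0213] ztop [0.0157 0.0173]
top -0.04 40 y [-0.022  -0.0029  0.0195] ztop [0.0169 0.0177]
top -0.02 39 y [-0.0143 -0.0046  0.0093] ztop [0.0163 0.0181]
top 0.00 36 y [-0.0145 -0.0038  0.0094] ztop [0.0157 0.0162]
top 0.02 33 y [-0.0134 -0.005   0.0084] ztop [0.0155 0.0156]
top 0.04 49 y [-0.0192 -0.0023  0.0188] ztop [0.015  0.0184]
top 0.06 66 y [-0.0198 -0.0017  0.0198] ztop [0.0148 0.0159]
top 0.08 10 y [-0.0112 -0.0007  0.0096] ztop [0.0126 0.0129]
x ext [-0.0953 -0.0902 -0.09   -0.0862] [0.071  0.0712 0.0721 0.0725]
strap n 94 tip [[0.049, 0.086, 0.095], [0.044, 0.084, 0.095], [0.057, 0.084, 0.099], [0.043, 0.084, 0.098]]
preapproach
shift [-52.3 125.   10.7] rot [ 0.004 -0.002  0.002] | 135.9 0.3
shift [-52.4 124.7  82.7] rot [ 0.004 -0.002  0.002] | 158.5 0.3
[0.62311607 0.21598167 0.17588973]
```

View pics/c4.png

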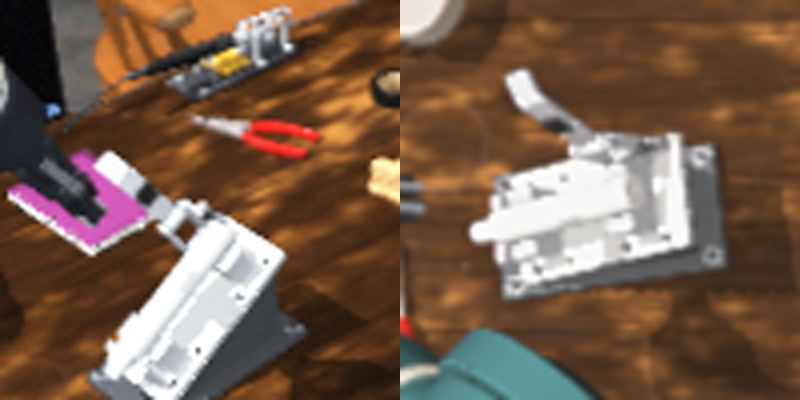

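The spindle is seated parallel in both V's: x ends at −0.095 and +0.071, top height even. The strap is open, tab end at bed (50, 84, 97) mm. I'll bring the shut fingers behind the tab.

apply_moves --commands '[[[0, -15, 30, 0, 0, 0, 0], [0, -30, 65, 0, 0, 0, 0], [0, -45, 100, 0, 0, 0, 0], [0, -52, 125, 10, 0, 0, 0], [0, -52, 125, 30, 0, 0, 0]]]'

```text
t: 13.2
position: [0.6208, 0.2387, 0.2181]
ee_rot: [0.195, 0.636, 0.727, -0.171]
contact_force: [-0.8, 0.4, -0.3]
width: 0.0
gripper_force: 0.0
```

```bash
python3 - <<'E'
from hold import *
s=st();rel(*tool(Rb(),BD,(.05,.125,.068),tcp=0),s);rel(*tool(Rb(),BD,(.05,-.01,.068),tcp=0),s)
E
```

```text
t 13.2 pos [0.6208 0.2387 0.2181] F [-0.8  0.4 -0.3] w 0.0 g 0.0 q [-0.26  0.72 -0.58  1.43  0.78  1.51 -0.88]
shift [ 1.4 -0.7 47.9] rot [-0.001  0.    -0.   ] | 48.0 0.0
shift [   1.3 -135.7   48. ] rot [-0.001  0.    -0.   ] | 144.0 0.0
```

apply_moves --commands '[[[0, 1, 0, 25, 0, 0, 0], [0, 1, 0, 48, 0, 0, 0], [0, 1, -5, 48, 0, 0, 0], [0, 1, -20, 48, 0, 0, 0], [0, 1, -35, 48, 0, 0, 0]]]'

```text
t: 13.82
position: [0.5912, 0.2158, 0.1808]
ee_rot: [0.197, 0.634, 0.729, -0.164]
contact_force: [11.0, 6.1, 9.5]
width: -0.0002
gripper_force: 5.8
```

```bash
python3 - <<'E'
from hold import *
s=st();rel(*tool(Rb(),BD,(.05,-.01,.068),tcp=0),s);print(Rb().inv().apply(s['contact_force']).round(1))
E
```

```text
t 13.82 pos [0.5912 0.2158 0.1808] F [11.   6.1  9.5] w -0.0002 g 5.8 q [-0.23  0.69 -0.59  1.57  0.8   1.4  -0.94]
shift [  -1.2 -103.5    4.9] rot [ 0.013 -0.004  0.   ] | 103.6 0.8
[ 0.8 11.8 10.5]
```

apply_moves --commands '[[[0, 0, -8, -3, 0, 0, 0], [0, 0, -18, -7, 0, 0, 0], [0, 0, -28, -10, 0, 0, 0], [0, 0, -38, -12, 0, 0, 0], [0, 0, -48, -13, 0, 0, 0]]]'

```text
t: 14.45
position: [0.5388, 0.2129, 0.189]
ee_rot: [0.195, 0.634, 0.728, -0.17]
contact_force: [3.3, -0.3, -2.1]
width: -0.0001
gripper_force: 1.4
```

```bash
python3 - <<'E'
from hold import *
s=st();rel(*tool(Rb(),BD,(.05,-.01,.068),tcp=0),s);print(Rb().inv().apply(s['contact_force']).round(1))
P=cloud(grab('scene','p1.png')).reshape(-1,3); b=(P-BD)@Rb().as_matrix()
a=cv2.imread('pics/p1.png');cv2.imwrite('pics/c5.png',cv2.resize(a[190:290,160:270],(660,600),interpolation=cv2.INTER_CUBIC))
E
```

```text
t 14.45 pos [0.5388 0.2129 0.189 ] F [ 3.3 -0.3 -2.1] w -0.0001 g 1.4 q [-0.23  0.63 -0.61  1.68  0.76  1.39 -0.99]
shift [ -0.5 -51.1  15.4] rot [ 0.002 -0.001  0.003] | 53.4 0.2
[-0.4  3.3 -2.2]
```

View pics/c5.png

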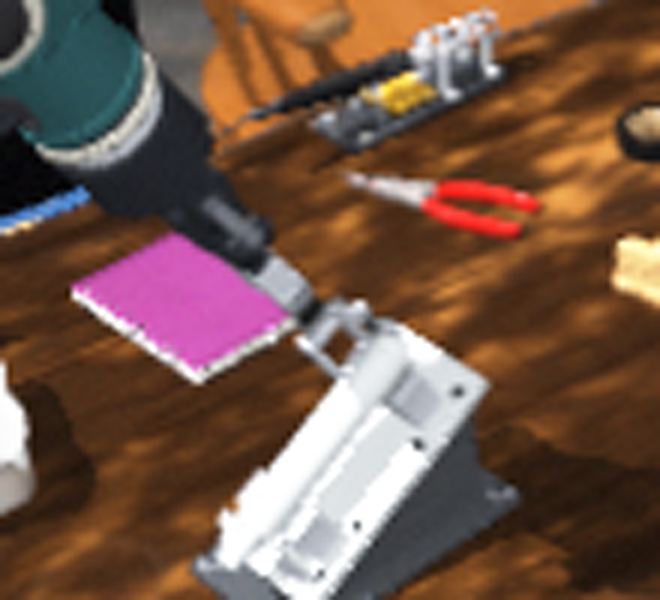

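The strap is upright (crop 275,280) with the fingers behind it, so I'll continue the sweep.

apply_moves --commands '[[[0, 0, -12, 0, 0, 0, 0], [0, 0, -25, 2, 0, 0, 0], [0, 0, -38, 4, 0, 0, 0], [0, 0, -50, 5, 0, 0, 0], [0, 0, -58, 5, 0, 0, 0]]]'

```text
t: 15.12
position: [0.4813, 0.2024, 0.1847]
ee_rot: [0.195, 0.634, 0.729, -0.17]
contact_force: [0.1, 0.2, 0.7]
width: 0.0
gripper_force: 0.0
```

```bash
cat > strap.py <<'E'
from hold import *
s=st();rel(*tool(Rb(),BD,(.05,-.01,.068),tcp=0),s);print(Rb().inv().apply(s['contact_force']).round(1))
for n in('scene','top'):
    P=cloud(grab(n,n+'_%.2f.png'%s['t'])).reshape(-1,3); b=(P-BD)@Rb().as_matrix()
    m=(abs(b[:,0]-.05)<.009)&(b[:,2]<.12)
    print(n,*['%d:%s'%(y*1e3,(np.percentile(b[k,2],[20,80])*1e3).round()) for y in np.arange(-.06,.07,.01) if (k:=m&(abs(b[:,1]-y)<.005)).sum()>2])
E
python3 strap.py
```

```text
t 15.12 pos [0.4813 0.2024 0.1847] F [0.1 0.2 0.7] w 0.0 g 0.0 q [-0.23  0.56 -0.64  1.81  0.73  1.35 -1.06]
shift [-0.5  7.3 10.4] rot [ 0.001 -0.     0.003] | 12.8 0.2
[0.2 0.2 0.7]
scene -60:[-138. -133.] -49:[-134.   48.] -39:[-93. -34.] -29:[-34.  90.] -19:[-122.   34.] -9:[-10.  34.] 0:[-134.   34.] 10:[21. 32.] 20:[24. 29.] 30:[24. 25.] 40:[24. 25.] 60:[-1001.  -996.]
top -60:[-137. -130.] -49:[-135.   34.] -39:[-132.   29.] -29:[-119.   92.] -19:[-133.   28.] -9:[-134.   81.] 0:[-135.   26.] 10:[-136.   25.] 20:[-133.   22.] 30:[-133.   24.] 40:[-134.   26.] 50:[-138. -120.] 60:[-137. -128.]
```

The strap has left the fingers and snapped down. I'll back off and verify.

apply_moves --commands '[[[0, 0, 0, -20, 0, 0, 0], [0, 10, 0, -50, 0, 0, 0], [0, 30, 0, -80, 0, 0, 0], [0, 50, 0, -110, 0, 0, 0], [0, 60, 0, -120, 0, 0, 0]]]'

```text
t: 15.85
position: [0.4669, 0.3164, 0.2604]
ee_rot: [0.195, 0.634, 0.729, -0.168]
contact_force: [0.5, 0.3, 0.1]
width: -0.0001
gripper_force: 0.0
```

```bash
python3 strap.py; python3 - <<'E'
from hold import *
from meas import spindle_fit
f=load('scene');P=cloud(f).reshape(-1,3);b=(P-BD)@Rb().as_matrix()
m=(abs(b[:,0])<.12)&(abs(b[:,1])<.02)&(b[:,2]<.02)
for x in np.arange(-.1,.081,.02):
    k=m&(abs(b[:,0]-x)<.01)&(b[:,2]>-.004)
    if k.sum()>4: print('%.2f'%x,'y',np.percentile(b[k,1],[5,50,95]).round(4),'ztop',np.percentile(b[k,2],[90,97]).round(4))
k=m&(b[:,2]>.003);xs=np.sort(b[k,0]);print('x ext',xs[:4].round(4),xs[-4:].round(4))
a=cv2.cvtColor(f['frame'],cv2.COLOR_RGB2BGR);cv2.imwrite('pics/c6.png',cv2.resize(a[190:290,160:325],(800,485),interpolation=cv2.INTER_CUBIC))
E
```

```text
t 15.85 pos [0.4669 0.3164 0.2604] F [0.5 0.3 0.1] w -0.0001 g 0.0 q [-0.39  0.58 -0.68  1.59  0.66  1.57 -1.09]
shift [-62.6   5.6 133.3] rot [ 0.004 -0.004  0.003] | 147.3 0.4
[-0.2  0.5  0.2]
scene -60:[-139. -130.] -49:[-135.   33.] -39:[-119.  -36.] -29:[-60.  -2.] -19:[-123.   23.] -9:[-133.   25.] 0:[-104.   25.] 10:[23. 26.] 20:[21. 28.] 30:[24. 27.] 40:[23. 25.] 60:[-999. -994.]
top -60:[-138. -130.] -49:[-135.   29.] -39:[-133.   29.] -29:[-126.   13.] -19:[-132.   23.] -9:[-133.   21.] 0:[-132.   24.] 10:[-133.   23.] 20:[-132.   24.] 30:[-136.   24.] 40:[-138.   24.] 50:[-137. -121.] 60:[-139. -132.]
-0.10 y [-0.01   -0.0055  0.0025] ztop [0.0104 0.0104]
-0.08 y [-0.0175 -0.0053  0.0179] ztop [0.0104 0.0124]
-0.06 y [-0.0156 -0.0085  0.0037] ztop [0.0155 0.0164]
-0.04 y [-0.0167 -0.0083  0.006 ] ztop [0.0153 0.0173]
-0.02 y [-0.0159 -0.0087  0.0027] ztop [0.0156 0.0173]
0.00 y [-0.0152 -0.0089  0.0053] ztop [0.0156 0.0166]
0.02 y [-0.0157 -0.0082  0.0055] ztop [0.016  0.0174]
0.04 y [-0.0153 -0.0091  0.007 ] ztop [0.017  0.0179]
0.06 y [-0.0119 -0.0042  0.0102] ztop [0.0156 0.0184]
x ext [-0.0963 -0.0948 -0.0942 -0.0936] [0.069  0.0694 0.0702 0.071 ]
```

View pics/c6.png

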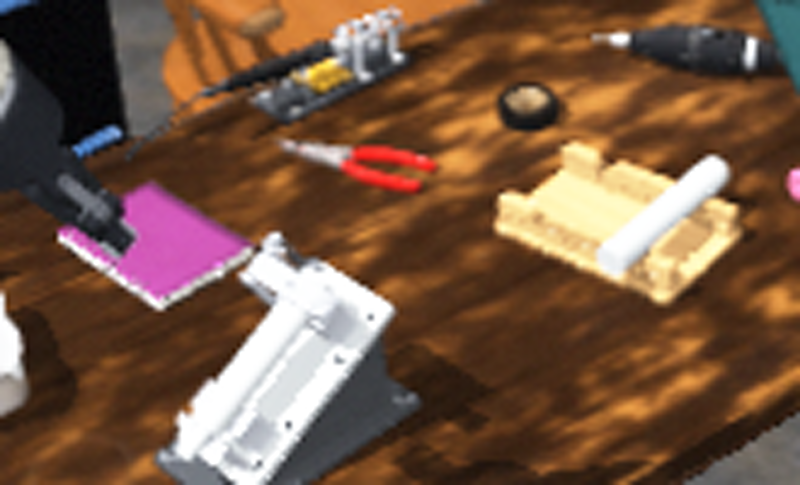

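The strap lies flat across the spindle (top at z = 24 mm, as specified). The spindle is seated (crop 250,370), the blank is still in its rest (crop 665,215), and the arm is clear. I'll let the arm settle and hand in.

apply_moves --commands '[[[0, 0, 0, 0, 0, 0, 0], [0, 0, 0, 0, 0, 0, 0], [0, 0, 0, 0, 0, 0, 0], [0, 0, 0, 0, 0, 0, 0], [0, 0, 0, 0, 0, 0, 0]]]'

```text
t: 16.58
position: [0.4672, 0.3132, 0.2586]
ee_rot: [0.195, 0.635, 0.728, -0.17]
contact_force: [0.0, -0.0, 0.1]
width: -0.0006
gripper_force: 0.0
```

```bash
python3 -c "
from plant import robot
print(robot.close_job())"
```

```text
the job is handed in; nothing more can be done
None
```

The job is handed in at about 16.6 s (no verdict was returned): by the cameras, the spindle lies in both V-saddles with its shoulder at the stop plate, the strap is snapped down on it, and the blank is still in its rest.

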